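Set out the wheel-bearing kit on the plywood board

TASK

Set out the kit for a wheel-bearing job on the plywood board: seat the bearing flat on the hub flange with the hub's spigot through its bore, stand the large socket midway between the hub and the V-block, and stand the small socket halfway between the large socket and the V-block, in line with them. Stand the tall socket straight behind the large one, towards the board's edge with the steel strip, leaving a gap of about 25 mm between the two. All sockets stay upright, and the spanner lying nearby is left where it is.

Things in the scene. Friction and masses are not known exactly. Their poses are not given: they have to be found in the camera images.
- board: Fixed plywood board, 200 (x) by 340 mm (y), 18 mm thick, with a dark steel strip 12 mm wide, 10 mm high along its rear (+x) edge, away from the robot. Origin at bench height, midway between hub and V-block; wood from x -75 to +125, y -170 to +170 mm; top at z 18 mm. Hub and V-block stand on its y axis, 120 mm either side of the origin (sides may swap). Turned up to 15 degrees.
- hub: Steel wheel hub fixed on the board: a round flange of 90 mm diameter, 14 mm thick, with an upright round spigot of 24 mm diameter at its centre rising 30 mm above the flange's upper face, its top chamfered. Origin at the centre of its underside (on the board's top face), z up.
- vblock: Dark steel V-block fixed on the board, 50 by 50 mm and 45 mm high, with a V groove along its x across the top. Origin at the centre of its underside (on the board's top face), z up; turned up to 12 degrees to the board.
- bearing: Loose steel ball bearing, a flat ring of 62 mm outer diameter, 34 mm bore, 20 mm thick, with a black seal on its upper face, about 0.2 kg. It lies flat on the bench at the start; origin on its axis in its lower face, z up.
- large_socket: Loose steel socket (wrench socket), the widest of three: 48 mm diameter, 50 mm high, about 0.25 kg, with a dark recess in its top. It stands upright on the bench at the start; origin at the centre of its underside, z up, plain round outside, its yaw does not matter.
- small_socket: Loose steel socket, the smallest of three: 24 mm diameter, 32 mm high, about 0.05 kg, with a dark recess in its top. It stands upright on the bench at the start; origin at the centre of its underside, z up, plain round outside, its yaw does not matter.
- tall_socket: Loose steel deep socket, the tallest of three: 32 mm diameter, 75 mm high, about 0.17 kg, with a dark recess in its top. It stands upright on the bench at the start; origin at the centre of its underside, z up, plain round outside, its yaw does not matter.
- spanner: Loose steel spanner, 170 mm long, lying flat on the bench at the robot's left, beyond the loose things; not part of the job. Origin at its underside near its middle, x along its length.

How it is judged (in metres and radians):
At the end, for the whole second after the job is handed in: Bearing flat on the hub flange round the spigot; large socket within 15 mm of midway hub to V-block; small one on that line, 45-75 mm centre to centre from large socket and V-block; tall one 48-82 mm behind the large, within 22 mm of the board's middle; all on the board, upright, at rest (horizontal distance between bearing and hub below 0.008 m and z of bearing in the frame of hub between 0.01 and 0.018 m and x of large_socket in the frame of board between -0.015 and 0.015 m and x of small_socket in the frame of board between -0.015 and 0.015 m and y of large_socket in the frame of board between -0.015 and 0.015 m and horizontal distance between small_socket and vblock between 0.045 and 0.075 m and horizontal distance between small_socket and large_socket between 0.045 and 0.075 m and x of tall_socket in the frame of board between 0.03 and 0.1 m and horizontal distance between tall_socket and large_socket between 0.048 and 0.082 m and y of tall_socket in the frame of board between -0.022 and 0.022 m and angle between each of bearing, large_socket, small_socket, tall_socket's own z axis and vertical below 0.1 rad and linear speed of each of bearing, large_socket, small_socket, tall_socket below 0.02 m/s and z of large_socket in the frame of board between 0.014 and 0.023 m and z of small_socket in the frame of board between 0.014 and 0.023 m and z of tall_socket in the frame of board between 0.014 and 0.023 m); the robot touches nothing.
It fails at once if the spanner is shifted by more than 25 mm (distance of spanner from where it was at the start of the episode above 0.025 m).
It also fails if it takes over 96 s, if anything falls off the work surface, if the arm or the gripper's body presses on something with over 40 N, if the wrist force passes 120 N, or if a joint passes its speed limit or range.

ROBOT

A 6-joint arm with a two-finger parallel gripper is mounted at the origin on the work surface. World frame = base frame: x ahead of the robot, y to its left, z up, the work surface at z = 0. Lengths are in mm, angles in rad, forces in N, time in s.
With the tool pointing down it reaches from about 350 to 775 mm from the base axis. Payload 7.3 kg.
Tool frame: the origin (TCP) lies between the finger pads; the fingertips stand 22 mm ahead of it and the grasp point (between the pads) lies 3 mm ahead of it (nose_length is the distance from the TCP to the fingertips, in mm); z points along the fingers, y is the direction in which the jaws open and shut (so a half turn about z gives the same grasp; the last joint's range is limited). The gripper opens to 92 mm and grips with 3 to 60 N. Pads are 19 mm wide; open, the fingers measure 130 mm over their backs; the gripper's body (75 mm by 190 mm) begins 47 mm behind the grasp point.
Start: joints at [-0.146, 0.342, 1.524, -0, 1.275, -0.146], TCP at [525.017, 0.02, 248.741] pointing down, gripper open.
Joint ranges: [-2.53, 2.53], [-0.77, 2.02], [0.04, 2.7], [-1, 4.14], [0.28, 2.66], [-3.11, 3.11]. Speed limits (rad/s): [2.57, 2.57, 3.14, 3.14, 3.14, 3.14].

INTERFACE

Orientations are given as [roll, pitch, yaw] about the fixed x, y, z axes, in that order (R = Rz(yaw) Ry(pitch) Rx(roll)).
In Python, from plant import get_obs, capture, close_job, nose_length gives the robot as it stands.
- The arm moves only by the tool step_arm, never from a script. Its argument "increments" is text: rows parted by semicolons, each of 7 numbers parted by spaces: the turn, a rotation vector about the tool's x, y, z in rad, then the shift along the tool's x, y, z in mm, then the opening, from -1 (shut) to 1 (fully open). A call has 1 to 20 rows; each row is the pose to reach, as a shift and turn from the pose commanded when the call began, along the tool's axes at that moment; what a row does not reach only later rows make up. A row lasts 1/8 s, in which the tool goes at most 62.5 mm and 10.7 degrees, less where a joint would pass 70% of its speed; a pose out of reach is approached as far as the arm can. A call with a gripper value outside its range is refused whole. The fingers move at their own pace and stop on an object; the grip force is fixed at half the most. Time passes only in rows, so rows that repeat a pose let the fingers close. It gives the time, the measured TCP pose, the force and the opening at its end, in the units of the state.
- get_obs(): the state, without advancing time (a new reading comes with each control period).
- capture(name): name is "scene" or "side" or "wrist"; returns a dict with "frame" (480x640x3 uint8, red, green, blue), "K" (3x3 intrinsics, pixels), "extrinsics" (4x4, takes a point from world to camera coordinates); the wrist camera has in their place "tool_from_camera" (4x4, takes a point from camera to tool coordinates, whose origin is the TCP and whose axes are the flange's). Camera axes: x right, y down, z forward; pixel columns grow to the right and rows downward; lengths in mm; the calibration is good to about 2 mm. The wrist camera is an equidistant fisheye: a pixel r from the principal point sees the ray r / f radians off the axis. A picture is of the moment at which its call begins: read the wrist's pose just before it. There is no depth.
- close_job(): hands the job in, once; it reports no verdict.
The state is a dict: "time": time; "joint_positions": joint angles; "dq": joint speeds; "tau": joint torques, N m; "tool_pos": TCP position; "tcp_rot": TCP orientation; "contact_force": force on the tool from outside, world axes, zero at the start; "moment": the same for the moment, N m; "grip_width": finger opening in mm.
Only numpy, scipy, OpenCV 4.12 (cv2) and the standard library are available. Lean on these libraries where they do the work, as an engineer would, in place of code of your own. Each camera call takes 0.05 s, during which the arm holds its last target.

## Working session

There is one attempt and no reset: what is moved stays moved. The work goes in short steps, Python scripts to look and compute and a tool call to move; the robot and the scene stay as the last step left them, time stands still between calls to the robot, and variables do not carry over. Pictures are saved under pics/ and viewed, and the job is handed in when it is done.

Besides the shell and the picture viewer there is one more tool, called after "Request:" as name(argument=value, ...), one argument or row to a line, values as JSON. step_arm: Moves the arm, as the interface text tells. Its arguments: {"type":"object","properties":{"increments":{"type":"string"}},"required":["increments"]}

```bash
ls; mkdir -p pics
python3 - <<'E'
from plant import *
import cv2
o=get_obs();print(o, nose_length)
for n in ["scene","side","wrist"]:
    c=capture(n);cv2.imwrite(f"pics/{n}0.png",c["frame"][:,:,::-1]);print(n,c["K"],c.get("extrinsics",c.get("tool_from_camera")))
E
```

```text
pics
{'time': 0.0, 'joint_positions': array([-1.46000875e-01,  3.42744810e-01,  1.52503276e+00,  1.41328620e-05,
        1.27536826e+00, -1.45987990e-01]), 'dq': array([-0.00081835, -0.00070193,  0.00141551,  0.00064592, -0.00146047,
       -0.0011122 ]), 'tau': array([ 7.61924657e-04, -4.31245601e+01, -2.44219762e+01,  7.17750052e-02,
        5.59406646e-02, -1.04314388e-04]), 'tool_pos': array([5.24629076e+02, 8.03886033e-02, 2.48027967e+02]), 'tcp_rot': array([-3.14005796e+00, -2.39311226e-04,  1.57077913e+00]), 'contact_force': array([-0.06163513, -0.35984773, -0.64839259]), 'moment': array([-0.02129405,  0.0037565 ,  0.01577439]), 'grip_width': 91.65891293554182} 22.0
scene [[459.47596029   0.         319.06404457]
 [  0.         459.47596029 242.31130433]
 [  0.           0.           1.        ]] [[-7.85829591e-01  6.18345186e-01  1.10038344e-02  3.53385076e+02]
 [ 4.84746217e-01  6.26898283e-01 -6.09934134e-01 -2.54883735e+02]
 [-3.84048120e-01 -4.73970224e-01 -7.92375711e-01  1.34413329e+03]
 [ 0.00000000e+00  0.00000000e+00  0.00000000e+00  1.00000000e+00]]
side [[601.46190358   0.         317.85492091]
 [  0.         601.46190358 238.7620032 ]
 [  0.           0.           1.        ]] [[-8.79243578e-01 -4.76244587e-01 -1.10374255e-02  4.54270092e+02]
 [-2.84309934e-01  5.43202483e-01 -7.89999319e-01  1.60682524e+02]
 [ 3.82228456e-01 -6.91463778e-01 -6.13008361e-01  1.06254575e+03]
 [ 0.00000000e+00  0.00000000e+00  0.00000000e+00  1.00000000e+00]]
wrist [[371.64829954   0.         319.08455634]
 [  0.         371.64829954 246.27458493]
 [  0.           0.           1.        ]] [[ 6.50957803e-05 -9.56159407e-01 -2.92846690e-01  7.85144876e+01]
 [ 9.99999327e-01 -2.77064827e-04  1.12691688e-03  1.28952074e+00]
 [-1.15864969e-03 -2.92846566e-01  9.56158745e-01 -1.36219512e+02]
 [ 0.00000000e+00  0.00000000e+00  0.00000000e+00  1.00000000e+00]]
```

View pics/scene0.png

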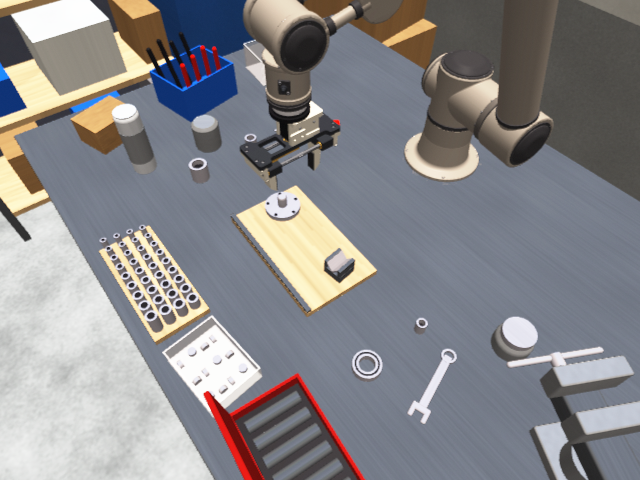

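View pics/side0.png

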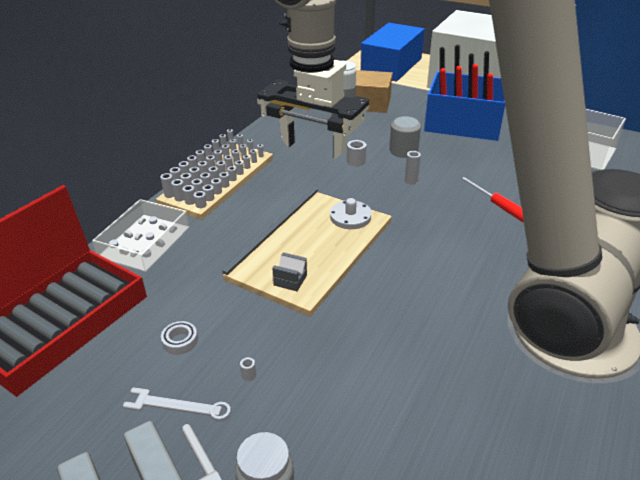

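View pics/wrist0.png

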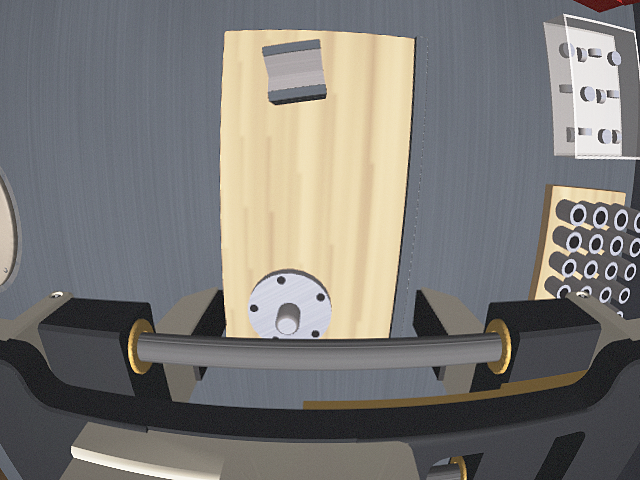

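The scene view shows the hub at (283,203), V-block (340,265), bearing (367,363), small socket (421,325), large socket (199,170), tall socket about (250,140) and spanner (435,385). In the side view these are bearing (179,336), small (248,368), large (357,152), tall (413,165). Next I zoom in on them.

```bash
cat > h.py <<'E'
import numpy as np, cv2
from scipy.spatial.transform import Rotation as R
from plant import *
def ray(c,uv):
    d=np.linalg.inv(c["K"])@np.array([uv[0],uv[1],1.]);E=c["extrinsics"]
    return -E[:3,:3].T@E[:3,3], E[:3,:3].T@d
def onz(c,uv,z):
    o,d=ray(c,uv);return o+d*(z-o[2])/d[2]
def proj(c,p):
    E=c["extrinsics"];q=E[:3,:3]@np.asarray(p,float)+E[:3,3];q=c["K"]@q;return q[:2]/q[2]
def wpose():
    o=get_obs();T=np.eye(4);T[:3,:3]=R.from_euler('xyz',o["tcp_rot"]).as_matrix();T[:3,3]=o["tool_pos"];return T
def wonz(c,T,uv,z):
    K=c["K"];x=(uv[0]-K[0,2])/K[0,0];y=(uv[1]-K[1,2])/K[1,1];r=np.hypot(x,y)+1e-12
    d=np.array([np.sin(r)*x/r,np.sin(r)*y/r,np.cos(r)])
    M=T@c["tool_from_camera"];o=M[:3,3];d=M[:3,:3]@d
    return o+d*(z-o[2])/d[2]
def wproj(c,T,p):
    M=np.linalg.inv(T@c["tool_from_camera"]);q=M[:3,:3]@np.asarray(p,float)+M[:3,3]
    t=np.arctan2(np.hypot(q[0],q[1]),q[2]);a=np.arctan2(q[1],q[0]);K=c["K"]
    return np.array([K[0,2]+K[0,0]*t*np.cos(a),K[1,2]+K[1,1]*t*np.sin(a)])
def crop(f,x,y,w,h,s):
    return cv2.resize(np.ascontiguousarray(f[y:y+h,x:x+w,::-1]),None,fx=s,fy=s,interpolation=cv2.INTER_CUBIC)
E
python3 - <<'E'
from h import *
a=cv2.imread("pics/scene0.png")[:,:,::-1];b=cv2.imread("pics/side0.png")[:,:,::-1]
im=np.vstack([np.hstack([crop(a,170,115,100,75,4),crop(a,340,310,100,75,4)]),np.hstack([crop(b,335,110,100,75,4),crop(b,155,310,100,75,4)])])
cv2.imwrite("pics/z1.png",im)
cv2.imwrite("pics/z2.png",np.vstack([crop(a,220,170,170,150,2)[:300],crop(b,215,180,190,140,2)[:, :340]]))
E
```

```text
(no output)
```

View pics/z1.png

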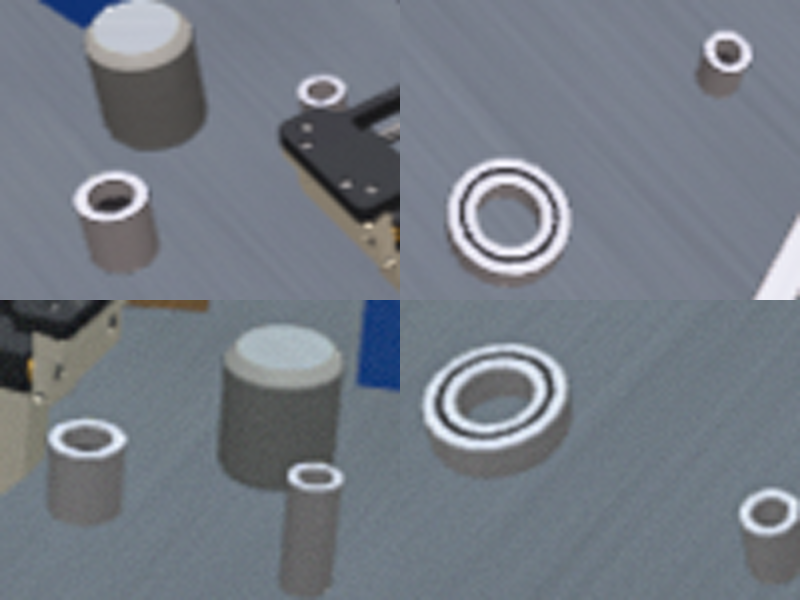

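View pics/z2.png

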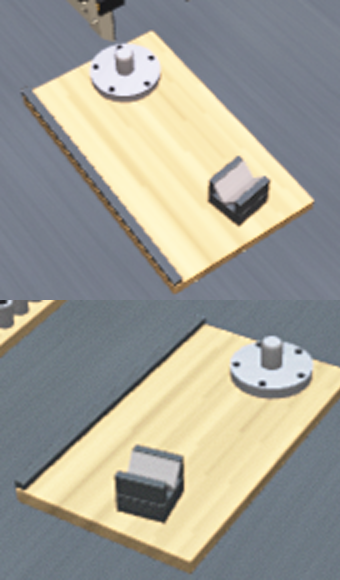

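The zooms show bright rims on the three sockets and on the bearing, clear of each other, and the board with clean corners. I'll fit ellipses to the rims.

Run:
```python
from h import *
S=capture("scene");D=capture("side");W=capture("wrist");T=wpose()
def rim(c,x,y,w,h,thr):
    g=cv2.cvtColor(c["frame"],cv2.COLOR_RGB2GRAY)[y:y+h,x:x+w]
    g=cv2.resize(g,None,fx=4,fy=4,interpolation=cv2.INTER_CUBIC)
    m=(g>thr).astype(np.uint8);cs,_=cv2.findContours(m,cv2.RETR_EXTERNAL,cv2.CHAIN_APPROX_NONE)
    k=max(cs,key=cv2.contourArea);e=cv2.fitEllipse(cv2.convexHull(k));return np.array([x-.375+e[0][0]/4,y-.375+e[0][1]/4]),np.array(e[1])/4
for n,z,s,d in [("large",50,(185,155,27,22),(345,138,24,20)),("tall",75,(244,132,13,8),(405,148,18,11)),("small",32,(412,315,19,13),(238,355,20,14)),("bearing",20,(350,347,36,40),(158,318,42,36))]:
    a,ea=rim(S,*s,165);b,eb=rim(D,*d,165)
    print(n,a,ea,onz(S,a,z).round(1),b,eb,onz(D,b,z).round(1))
print("hubtop",onz(S,(281.7,194.5),62),onz(D,(215+272/2,180+38/2),62))
for c,px in((S,[(376.5,271.5),(220+152/2,170+31/2)]),(D,[(215+195/2,180+270/2),(215+17/2,180+192/2)])):
    for p in px: print("corner",onz(c,p,18))
for p in [(224,30),(414,38),(392,338),(223,338)]: print("wc",wonz(W,T,p,18))
print("whubtop",wonz(W,T,(288,328),62),"flange",wonz(W,T,(289,307),32),"vb",wonz(W,T,(294,70),63))
for n,px in (("sp",[(449,354),(425,415)]),):
    for p in px: print(n,onz(S,p,5))
for c in (S,):
  for n,p in(("can1",(204,120)),("tallcan",(125,112))): print(n,onz(c,p,60))
```

```text
large [197.23282719 163.55179024] [12.29500675 18.68994904] [ 596.9 -345.    50. ] [356.31135368 144.13363075] [ 9.69567108 19.31550026] [ 594.4 -345.9   50. ]
tall [249.77967405 137.10150719] [ 7.66137838 12.328125  ] [ 439.4 -323.9   75. ] [413.4252367  153.71340609] [ 6.90096235 13.54063606] [ 437.  -324.5   75. ]
small [421.59913158 322.35805178] [10.04461098 12.19839191] [454.4 357.3  32. ] [246.91082096 362.51964331] [11.37884712 14.92944717] [453.7 355.8  32. ]
bearing [366.81666565 363.57039261] [28.62550163 31.18829346] [603.3 351.1  20. ] [178.15234375 333.73637772] [25.52770996 36.56461716] [601.2 349.8  20. ]
hubtop [ 489.04050894 -103.1390414    62.        ] [ 491.96311144 -104.51461823   62.        ]
corner [434.44307836 196.57333846  18.        ]
corner [ 416.97173992 -142.34348431   18.        ]
corner [418.92613471 200.08407991  18.        ]
corner [621.53792505 187.80662939  18.        ]
wc [432.13963627 190.71652241  18.        ]
wc [620.53495979 182.03046883  18.        ]
wc [ 611.0022362  -144.89135115   18.        ]
wc [ 414.069613   -146.03547424   18.        ]
whubtop [ 495.62180122 -105.19073203   62.        ] flange [494.71781705 -96.60941399  32.        ] vb [505.2001579  136.36612454  63.        ]
sp [448.20533005 437.39143317   5.        ]
sp [578.91590467 493.68471098   5.        ]
can1 [ 494.73124396 -485.11450804   60.        ]
tallcan [ 660.48590395 -658.85971627   60.        ]
```

Request:
step_arm(
  increments="0 0 0 -66 -33 0 1; 0 0 0 -66 -33 0 1; 0 0 0 -66 -33 0 1;0 0 0 -66 -33 0 1;0 0 0 -66 -33 0 1",
)

```text
time: 0.92
tool_pos: [492.4, -65.1, 248.7]
tcp_rot: [3.141, -0.0, 1.572]
contact_force: [0.5, 0.3, 0.6]
grip_width: 91.7
```

Run:
```python
from h import *
T=wpose();W=capture("wrist");cv2.imwrite("pics/w1.png",W["frame"][:,:,::-1]);np.save("T1.npy",T);print(T.round(4))
```

```text
[[-1.200000e-03  1.000000e+00  1.000000e-04  4.923845e+02]
 [ 1.000000e+00  1.200000e-03  2.000000e-04 -6.513250e+01]
 [ 2.000000e-04  1.000000e-04 -1.000000e+00  2.486632e+02]
 [ 0.000000e+00  0.000000e+00  0.000000e+00  1.000000e+00]]
```

View pics/w1.png

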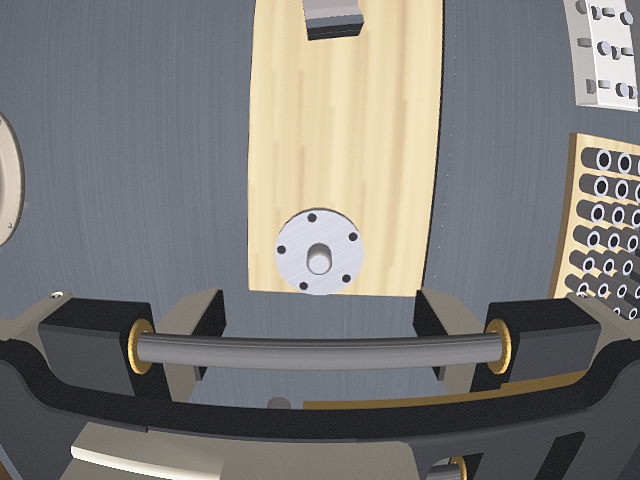

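The wrist view shows the flange centred near (319,252), the spigot top near (319,262), and the board's near end from (248,290) to (424,296). I'll fit the flange circle and board edges by ray casting.

Run:
```python
from h import *
T=np.load("T1.npy");W=capture("wrist");f=cv2.imread("pics/w1.png")[:,:,::-1]
hsv=cv2.cvtColor(np.ascontiguousarray(f),cv2.COLOR_RGB2HSV)
wood=((hsv[:,:,1]>50)&(hsv[:,:,0]>10)&(hsv[:,:,0]<32)&(hsv[:,:,2]>150)).astype(np.uint8)
# flange: nonwood region within box
cx,cy=319,252
pts=[]
for a in np.linspace(0,2*np.pi,72,endpoint=False):
    rr=np.arange(34,60,.5); xs=cx+rr*np.cos(a);ys=cy+rr*np.sin(a)
    v=[wood[int(round(y)),int(round(x))] for x,y in zip(xs,ys)]
    k=np.argmax(v)
    if v[k] and k>0 and ys[k]<285: pts.append(wonz(W,T,(xs[k]-.5*np.cos(a),ys[k]-.5*np.sin(a)),32)[:2])
pts=np.array(pts)
def cf(p):
    A=np.c_[2*p,np.ones(len(p))];s=np.linalg.lstsq(A,(p**2).sum(1),rcond=None)[0];return s[:2],np.sqrt(s[2]+s[0]**2+s[1]**2)
c,r=cf(pts)
for _ in range(3):
    e=abs(np.hypot(*(pts-c).T)-r);pts=pts[e<max(1,2*e.std())];c,r=cf(pts)
print("flange",c,r,len(pts))
L=[];Rr=[]
for y in range(60,280,5):
    x=np.where(wood[y])[0];x=x[(x>230)&(x<450)];
    L.append(wonz(W,T,(x.min()-.5,y),18)[:2]);Rr.append(wonz(W,T,(x.max()+.5,y),18)[:2])
for n,l in(("front",L),("rear",Rr)):
    vx,vy,x0,y0=cv2.fitLine(np.array(l,np.float32),cv2.DIST_HUBER,0,.01,.01).ravel();print(n,vx/vy,"x at hub y:",x0+(c[1]-y0)*vx/vy, "deg",np.degrees(np.arctan(vx/vy)))
B=[]
for x in range(256,420,4):
    y=np.where(wood[:,x])[0];y=y[y<310];B.append(wonz(W,T,(x,y.max()+.5),18)[:2])
vx,vy,x0,y0=cv2.fitLine(np.array(B,np.float32),cv2.DIST_HUBER,0,.01,.01).ravel();print("end slope",vy/vx,"y at hub x",y0+(c[0]-x0)*vy/vx)
print("spigot",wonz(W,T,(319,262),62))
cv2.imwrite("pics/z3.png",crop(f,260,190,120,120,5))
```

```text
flange [ 493.78468922 -101.66761583] 45.308637578144605 52
front 0.043425485 x at hub y: 419.2739718075089 deg 2.4865346
rear 0.04407164 x at hub y: 607.6611338947937 deg 2.523486
end slope -0.046250746 y at hub x -151.97791304463067
spigot [ 494.0395668  -100.61650927   62.        ]
```

View pics/z3.png

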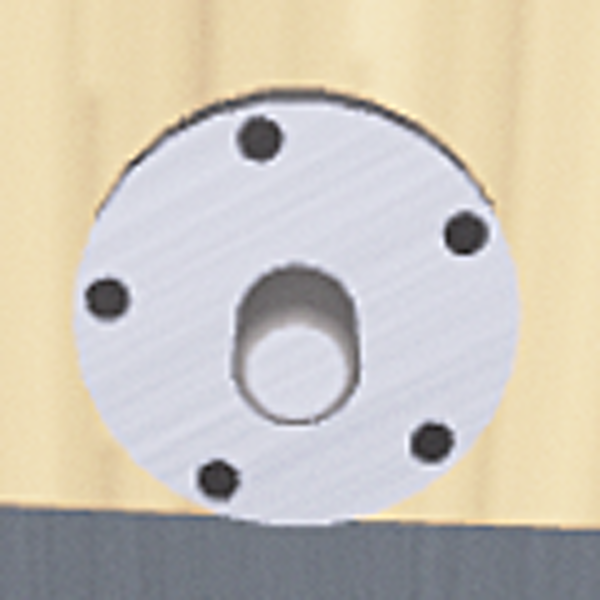

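Request:
step_arm(
  increments="0 0 0 454 110 0 1;0 0 0 454 110 0 1;0 0 0 454 110 0 1;0 0 0 454 110 0 1;0 0 0 454 110 0 1;0 0 0 454 110 0 1;0 0 0 454 110 0 1;0 0 0 454 110 0 1;0 0 0 454 110 0 1;0 0 0 454 110 0 1;0 0 0 454 110 0 1",
)

```text
time: 2.4
tool_pos: [602.2, 386.8, 249.2]
tcp_rot: [3.141, 0.0, 1.57]
contact_force: [0.4, -0.4, 0.1]
grip_width: 91.9
```

Run:
```python
from h import *
T=wpose();W=capture("wrist");cv2.imwrite("pics/w2.png",W["frame"][:,:,::-1]);np.save("T2.npy",T);print(T[:3,3].round(2))
g=cv2.cvtColor(W["frame"],cv2.COLOR_RGB2GRAY)
m=(g>165).astype(np.uint8)
cs,_=cv2.findContours(m,cv2.RETR_EXTERNAL,cv2.CHAIN_APPROX_NONE)
for k in cs:
    if cv2.contourArea(k)>60:
        (x,y),r=cv2.minEnclosingCircle(k)
        if y<300 and r<60:print((round(x,1),round(y,1)),round(r,1),wonz(W,T,(x,y),20).round(1),wonz(W,T,(x,y),32).round(1))
```

```text
[602.17 386.84 249.17]
(178.0, 249.0) 11.4 [451.2 350.6  20. ] [456.2 354.3  32. ]
(319.6, 250.9) 29.8 [604.4 348.5  20. ] [604.4 352.3  32. ]
(54.0, 123.0) 33.4 [296.9 503.3  20. ] [307.  502.1  32. ]
```

View pics/w2.png

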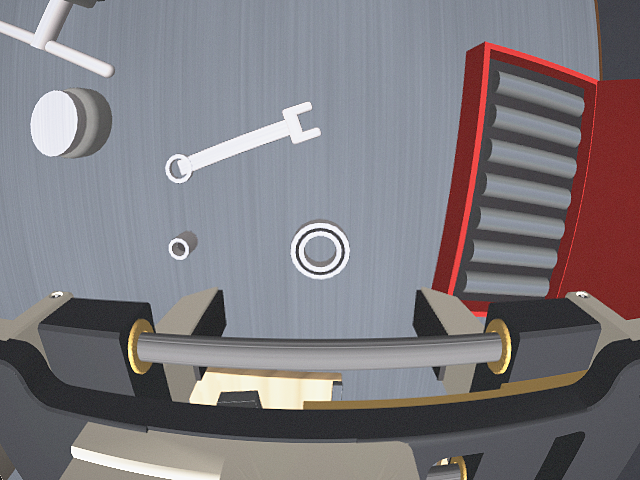

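Bearing: (319.6,251) in the wrist view. The estimates are (604.4,348.5) from the wrist and (602.2,350.4) from the fixed cameras. I'll grasp at the mean, with the jaws along x.

Request:
step_arm(
  increments="0 0 0 -38.5 1.5 50 1;0 0 0 -38.5 1.5 100 1;0 0 0 -38.5 1.5 150 1;0 0 0 -38.5 1.5 180 1;0 0 0 -38.5 1.5 205 1;0 0 0 -38.5 1.5 222 1;0 0 0 -38.5 1.5 222 1;0 0 0 -38.5 1.5 222 1;0 0 0 -38.5 1.5 222 -1;0 0 0 -38.5 1.5 222 -1;0 0 0 -38.5 1.5 222 -1;0 0 0 -38.5 1.5 222 -1;0 0 0 -38.5 1.5 222 -1;0 0 0 -38.5 1.5 222 -1",
)

```text
time: 4.2
tool_pos: [603.5, 349.6, 27.0]
tcp_rot: [3.141, -0.0, 1.571]
contact_force: [-1.1, -0.5, 3.6]
grip_width: 62.2
```

Run:
```python
from h import *
o=get_obs();print(o["tool_pos"],o["tcp_rot"],o["grip_width"],o["contact_force"])
a=capture("scene")["frame"];b=capture("side")["frame"]
cv2.imwrite("pics/g1.png",np.hstack([crop(a,300,280,130,120,3),crop(b,130,260,130,120,3)]))
```

```text
[603.50631481 349.58670884  27.00593582] [ 3.14149801e+00 -8.58600094e-05  1.57080218e+00] 62.244181948390676 [-1.05168816 -0.52769389  3.62406373]
```

View pics/g1.png

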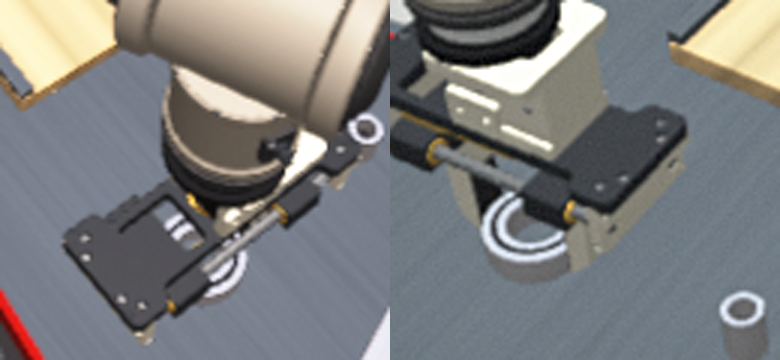

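The bearing is gripped at 62.2 mm, held level in both views. I'll lift it and carry it over the hub.

Request:
step_arm(
  increments="0 0 0 0 0 -60 -1;0 0 0 0 0 -120 -1;0 0 0 -50 -12 -130 -1;0 0 0 -110 -27 -130 -1;0 0 0 -170 -41 -130 -1;0 0 0 -230 -56 -130 -1;0 0 0 -290 -70 -130 -1;0 0 0 -350 -85 -130 -1;0 0 0 -410 -100 -130 -1;0 0 0 -452 -110 -120 -1;0 0 0 -452 -110 -80 -1;0 0 0 -452 -110 -74 -1;0 0 0 -452 -110 -74 -1;0 0 0 -452 -110 -74 -1",
)

```text
time: 6.05
tool_pos: [494.4, -102.2, 101.9]
tcp_rot: [3.14, 0.001, 1.572]
contact_force: [0.1, -0.0, -2.7]
grip_width: 61.7
```

Run:
```python
from h import *
o=get_obs();print(o["tool_pos"],o["grip_width"],o["contact_force"])
T=wpose()
S=capture("scene");D=capture("side");W=capture("wrist")
cv2.imwrite("pics/g2.png",np.hstack([crop(S["frame"],230,130,130,120,3),crop(D["frame"],290,140,130,120,3)]))
cv2.imwrite("pics/g2w.png",W["frame"][:,:,::-1])
```

```text
[ 494.43509005 -102.16659214  101.85542097] 61.7420533596665 [ 0.08683612 -0.00923723 -2.72656101]
```

View pics/g2.png

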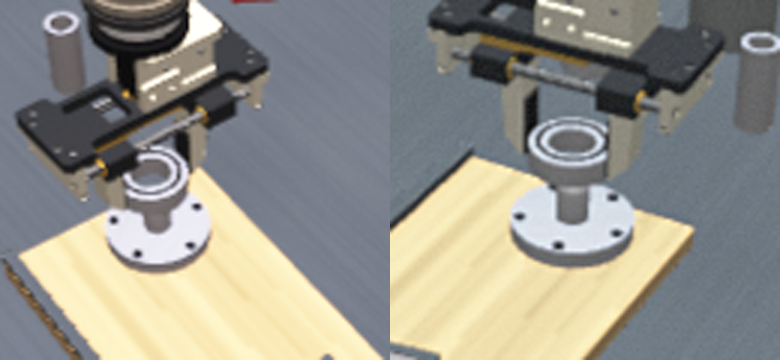

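View pics/g2w.png

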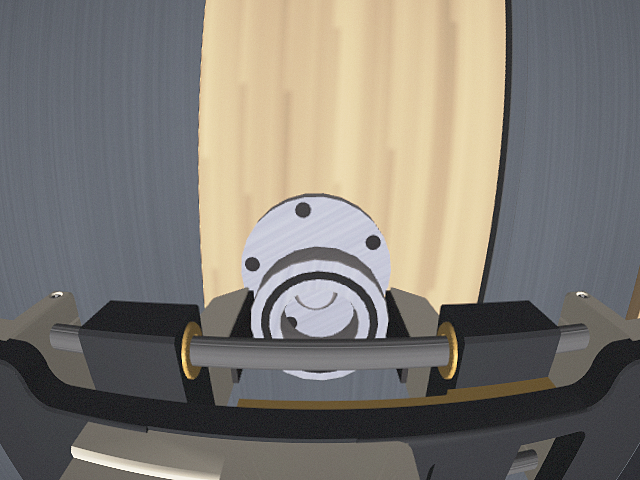

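The wrist view shows the spigot top, an arc near (316,300), through the bore, and the bearing ring centred near (320,318). I'll measure the offset.

Run:
```python
from h import *
f=cv2.imread("pics/g2w.png")[:,:,::-1]
cv2.imwrite("pics/z4.png",crop(f,230,185,180,200,4)[:, :720][:, :])
im=cv2.imread("pics/z4.png");cv2.imwrite("pics/z4.png",cv2.resize(im,(540,600)))
```

```text
(no output)
```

View pics/z4.png

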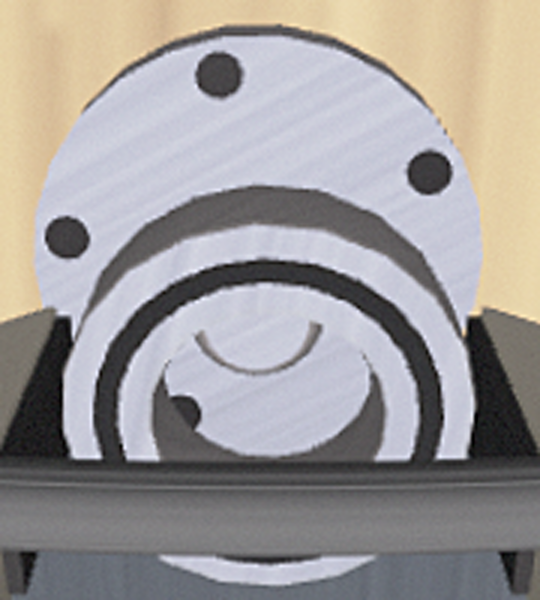

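Run:
```python
from h import *
T=wpose();W=capture("wrist")
q=lambda x,y:(230+x/3-.3,185+y/3-.3)
P=lambda x,y,z:wonz(W,T,q(x,y),z)[:2]
def c3(p):
    p=np.array(p);A=np.c_[2*p,np.ones(len(p))];s=np.linalg.lstsq(A,(p**2).sum(1),rcond=None)[0];return s[:2].round(1),np.sqrt(s[2]+s[0]**2+s[1]**2).round(1)
for zt in (93,95):
  print("bearing",c3([P(270,222,zt),P(270,585,zt),P(72,350,zt),P(467,350,zt),P(64,400,zt),P(475,400,zt),P(150,262,zt),P(385,262,zt)]))
print("flange",c3([P(265,36,32),P(35,250,32),P(482,250,32),P(100,105,32),P(430,105,32)]))
print("spig",c3([P(196,330,60),P(320,325,60),P(257,375,60),P(212,357,60),P(302,357,60)]))
print(T[:3,3])
```

```text
bearing (array([ 495.8, -104.7]), np.float64(30.6))
bearing (array([ 495.8, -103.6]), np.float64(30.2))
flange (array([ 494.3, -102.5]), np.float64(44.6))
spig (array([ 493.8, -102.6]), np.float64(11.0))
[ 494.12091812 -102.24330804  101.64024454]
```

Request:
step_arm(
  increments="0 0 0 1.3 -1.6 0 -1;0 0 0 1.3 -1.6 6 -1;0 0 0 1.3 -1.6 12 -1;0 0 0 1.3 -1.6 18 -1;0 0 0 1.3 -1.6 24 -1;0 0 0 1.3 -1.6 30 -1;0 0 0 1.3 -1.6 36 -1;0 0 0 1.3 -1.6 38 -1;0 0 0 1.3 -1.6 40 -1;0 0 0 1.3 -1.6 41 -1;0 0 0 1.3 -1.6 41 -1",
)

```text
time: 7.62
tool_pos: [492.0, -101.2, 59.8]
tcp_rot: [3.141, 0.0, 1.571]
contact_force: [0.3, 0.3, -2.6]
grip_width: 61.9
```

Run:
```python
from h import *
o=get_obs();print(o["tool_pos"],o["grip_width"],o["contact_force"])
S=capture("scene");D=capture("side")
cv2.imwrite("pics/g3.png",np.hstack([crop(S["frame"],230,150,130,100,3),crop(D["frame"],290,160,130,100,3)]))
```

```text
[ 491.97395734 -101.19885623   59.79400579] 61.88060437591577 [ 0.27477349  0.28565821 -2.55867667]
```

View pics/g3.png

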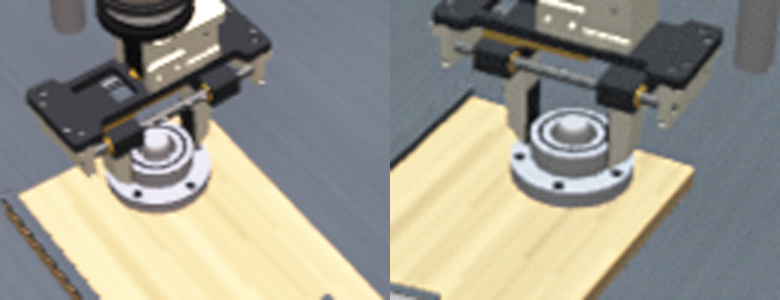

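The spigot sits inside the bore with no side force, and the bearing is about 1 mm above the flange. I'll release it, rise, and go to look at the large socket.

Request:
step_arm(
  increments="0 0 0 0 0 0.5 -1;0 0 0 0 0 0.5 1;0 0 0 0 0 0.5 1;0 0 0 0 0 0.5 1;0 0 0 0 0 0.5 1;0 0 0 0 0 -40 1;0 0 0 0 0 -100 1;0 0 0 0 0 -150 1;0 0 0 -50 25 -190 1;0 0 0 -100 50 -190 1;0 0 0 -150 75 -190 1;0 0 0 -207 105 -190 1;0 0 0 -207 105 -190 1;0 0 0 -207 105 -190 1;0 0 0 -207 105 -190 1",
)

```text
time: 9.6
tool_pos: [596.7, -306.9, 250.4]
tcp_rot: [3.141, -0.0, 1.572]
contact_force: [-0.0, 0.5, -0.5]
grip_width: 91.6
```

Run:
```python
from h import *
T=wpose();W=capture("wrist");cv2.imwrite("pics/w3.png",W["frame"][:,:,::-1]);print(T[:3,3].round(2))
g=cv2.cvtColor(W["frame"],cv2.COLOR_RGB2GRAY)
m=(g>170).astype(np.uint8)
cs,_=cv2.findContours(m,cv2.RETR_EXTERNAL,cv2.CHAIN_APPROX_NONE)
for k in cs:
    if cv2.contourArea(k)>40:
        (x,y),r=cv2.minEnclosingCircle(k)
        if y<330 and r<60:print((round(x,1),round(y,1)),round(r,1),wonz(W,T,(x,y),50).round(1),wonz(W,T,(x,y),75).round(1))
S=capture("scene");D=capture("side")
cv2.imwrite("pics/g4.png",np.hstack([crop(S["frame"],170,110,180,130,2),crop(D["frame"],290,100,180,130,2)]))
```

```text
[ 596.75 -306.95  250.39]
(318.6, 264.0) 24.8 [ 598.1 -349.4   50. ] [ 598.1 -340.4   75. ]
(70.0, 256.5) 34.4 [ 317.  -343.8   50. ] [ 337.9 -335.2   75. ]
(151.0, 250.0) 16.6 [ 427.1 -335.6   50. ] [ 439.8 -327.7   75. ]
(605.5, 165.9) 6.1 [ 920.8 -236.7   50. ] [ 896.8 -236.1   75. ]
(608.0, 136.5) 6.8 [ 921.4 -202.9   50. ] [ 897.4 -204.8   75. ]
(607.5, 108.5) 7.6 [ 918.8 -171.2   50. ] [ 894.9 -175.5   75. ]
(608.0, 80.0) 8.2 [ 919.5 -138.    50. ] [ 895.6 -144.7   75. ]
(606.5, 52.5) 8.9 [ 918.5 -105.5   50. ] [ 894.7 -114.6   75. ]
(583.9, 46.3) 9.2 [ 882.5 -106.9   50. ] [ 861.4 -115.9   75. ]
(605.5, 25.5) 9.6 [920.  -71.9  50. ] [896.1 -83.5  75. ]
(582.0, 19.5) 9.9 [882.4 -75.   50. ] [861.3 -86.4  75. ]
(202.9, 6.3) 10.5 [490.4 -98.6  50. ] [ 498.4 -108.3   75. ]
(206.2, 10.6) 23.4 [ 493.9 -103.7   50. ] [ 501.6 -112.9   75. ]
```

View pics/w3.png

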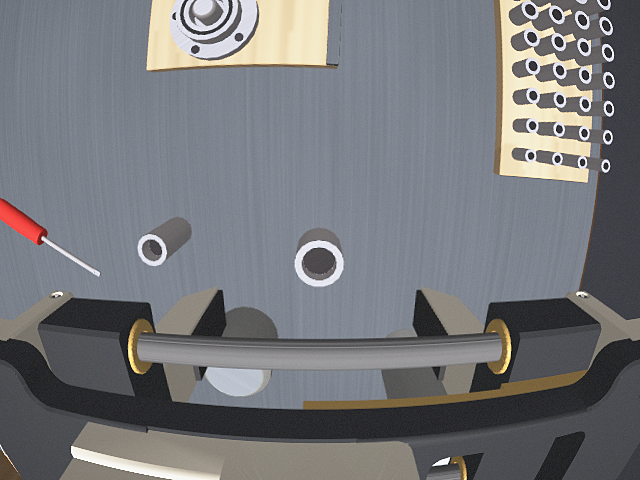

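View pics/g4.png

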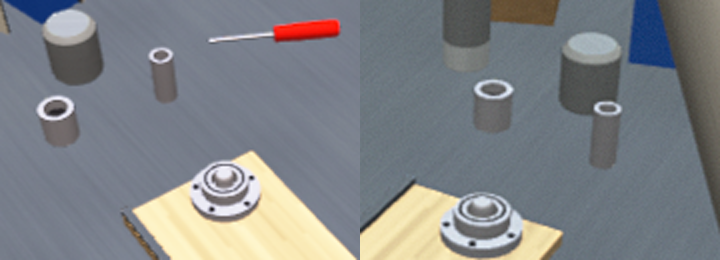

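The bearing is flat on the flange round the spigot in all three views. In the wrist view the large socket's rim is at (318.6,264) and the tall socket's at (151,250). I'll take the large socket now.

Request:
step_arm(
  increments="0 0 0 -39.3 0 50 1;0 0 0 -39.3 0 100 1;0 0 0 -39.3 0 150 1;0 0 0 -39.3 0 185 1;0 0 0 -39.3 0 205 1;0 0 0 -39.3 0 215 1;0 0 0 -39.3 0 215 1;0 0 0 -39.3 0 215 1;0 0 0 -39.3 0 215 -1;0 0 0 -39.3 0 215 -1;0 0 0 -39.3 0 215 -1;0 0 0 -39.3 0 215 -1;0 0 0 -39.3 0 215 -1;0 0 0 -39.3 0 215 -1;0 0 0 -39.3 0 215 -1;0 0 0 -39.3 0 215 -1",
)

```text
time: 11.75
tool_pos: [596.9, -347.5, 34.7]
tcp_rot: [3.142, -0.0, 1.571]
contact_force: [0.4, 0.3, 0.2]
grip_width: 47.3
```

Request:
step_arm(
  increments="0 0 0 0 0 -60 -1;0 0 0 0 0 -115 -1;0 0 0 55 -15 -120 -1;0 0 0 110 -30 -120 -1;0 0 0 165 -44 -120 -1;0 0 0 220 -59 -120 -1;0 0 0 275 -74 -120 -1;0 0 0 330 -89 -120 -1;0 0 0 365 -98 -120 -1;0 0 0 365 -98 -90 -1;0 0 0 365 -98 -60 -1;0 0 0 365 -98 -40 -1;0 0 0 365 -98 -28 -1;0 0 0 365 -98 -22 -1;0 0 0 365 -98 -19 -1;0 0 0 365 -98 -18.3 -1;0 0 0 365 -98 -18.3 -1",
)

```text
time: 13.88
tool_pos: [499.2, 17.5, 53.5]
tcp_rot: [3.141, 0.0, 1.571]
contact_force: [0.0, -0.8, -2.4]
grip_width: 47.7
```

Run:
```python
from h import *
o=get_obs();print(o["tool_pos"],o["grip_width"],o["contact_force"])
S=capture("scene");D=capture("side")
cv2.imwrite("pics/g5.png",np.hstack([crop(S["frame"],220,150,170,170,2),crop(D["frame"],220,150,190,170,2)]))
```

```text
[499.20213862  17.48340208  53.45073727] 47.70702663365835 [ 0.01499864 -0.79688765 -2.35622056]
```

View pics/g5.png

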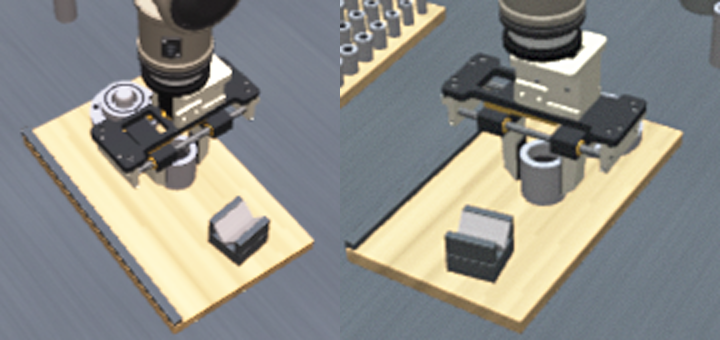

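The large socket is held upright about 0.5 mm over the board's middle. I'll release it and go for the small socket.

Request:
step_arm(
  increments="0 0 0 0 0 0.4 -1;0 0 0 0 0 0.4 1;0 0 0 0 0 0.4 1;0 0 0 0 0 0.4 1;0 0 0 0 0 0.4 1;0 0 0 0 0 -50 1;0 0 0 0 0 -100 1;0 0 0 50 -7 -110 1;0 0 0 110 -14 -110 1;0 0 0 170 -22 -110 1;0 0 0 230 -30 -110 1;0 0 0 290 -38 -110 1;0 0 0 338 -44 -110 1;0 0 0 338 -44 -110 1;0 0 0 338 -44 -70 1;0 0 0 338 -44 -70 1",
)

```text
time: 15.98
tool_pos: [453.4, 353.6, 120.6]
tcp_rot: [-3.136, 0.004, 1.57]
contact_force: [-0.3, -1.0, 0.8]
grip_width: 91.7
```

Run:
```python
from h import *
T=wpose();print(T[:3,3].round(1));W=capture("wrist");cv2.imwrite("pics/w4.png",W["frame"][:,:,::-1])
S=capture("scene");D=capture("side")
cv2.imwrite("pics/g6.png",np.hstack([crop(S["frame"],220,150,170,170,2),crop(D["frame"],220,150,190,170,2)]))
for x,y in ((455,355.7),(453.8,356.5)): print(wproj(W,T,(x,y,32)))
```

```text
[453.4 353.6 120.6]
[319.99870147 257.05551725]
[318.11702952 255.86713034]
```

View pics/w4.png

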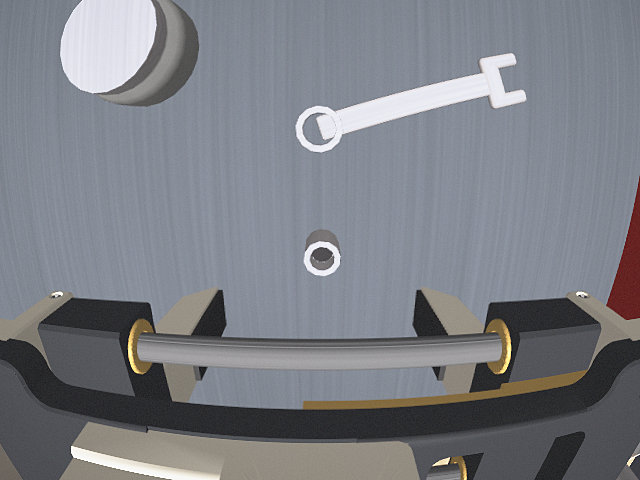

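View pics/g6.png

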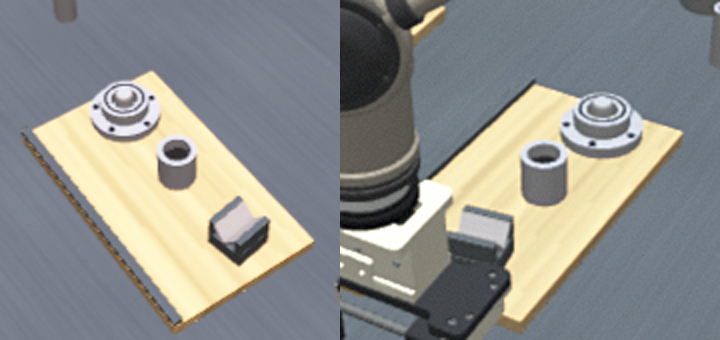

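The small socket is at (322,259) in the wrist view, within about 1.5 mm of where I expected it. The large socket stands upright mid-board.

Request:
step_arm(
  increments="0 0 0 -0.5 0.5 0 1;0 0 0 -0.5 0.5 45 1;0 0 0 -0.5 0.5 75 1;0 0 0 -0.5 0.5 90 1;0 0 0 -0.5 0.5 95 1;0 0 0 -0.5 0.5 95 1;0 0 0 -0.5 0.5 95 -1;0 0 0 -0.5 0.5 95 -1;0 0 0 -0.5 0.5 95 -1;0 0 0 -0.5 0.5 95 -1;0 0 0 -0.5 0.5 95 -1;0 0 0 -0.5 0.5 95 -1;0 0 0 -0.5 0.5 95 -1;0 0 0 -0.5 0.5 95 -1;0 0 0 -0.5 0.5 95 -1;0 0 0 -0.5 0.5 95 -1",
)

```text
time: 18.12
tool_pos: [455.4, 355.0, 28.0]
tcp_rot: [-3.142, 0.0, 1.571]
contact_force: [-0.3, 0.3, -0.5]
grip_width: 23.6
```

Run:
```python
from h import *
o=get_obs();print(o["tool_pos"],o["grip_width"],o["contact_force"])
S=capture("scene");D=capture("side")
def rim(c,x,y,w,h,thr):
    g=cv2.cvtColor(c["frame"],cv2.COLOR_RGB2GRAY)[y:y+h,x:x+w]
    g=cv2.resize(g,None,fx=4,fy=4,interpolation=cv2.INTER_CUBIC)
    m=(g>thr).astype(np.uint8);cs,_=cv2.findContours(m,cv2.RETR_EXTERNAL,cv2.CHAIN_APPROX_NONE)
    k=max(cs,key=cv2.contourArea);e=cv2.fitEllipse(cv2.convexHull(k));return np.array([x-.375+e[0][0]/4,y-.375+e[0][1]/4]),np.array(e[1])/4
# vblock top corners by hand from g6 (scene): 
cv2.imwrite("pics/z5.png",np.hstack([crop(S["frame"],290,210,90,75,4),crop(D["frame"],255,210,90,75,4)]))
```

```text
[455.40521705 354.99271697  27.98643318] 23.598867027100415 [-0.26517068  0.3453337  -0.47924808]
```

View pics/z5.png

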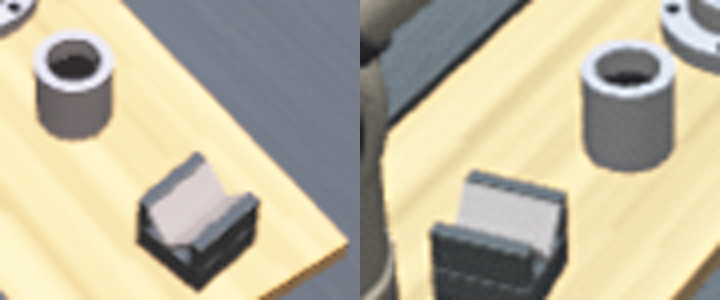

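Request:
step_arm(
  increments="0 0 0 0 0 -60 -1;0 0 0 0 0 -110 -1;0 0 0 -50 8 -110 -1;0 0 0 -110 18 -110 -1;0 0 0 -170 28 -110 -1;0 0 0 -230 38 -110 -1;0 0 0 -278 46 -110 -1;0 0 0 -278 46 -110 -1;0 0 0 -278 46 -80 -1;0 0 0 -278 46 -50 -1;0 0 0 -278 46 -30 -1;0 0 0 -278 46 -23 -1;0 0 0 -278 46 -19 -1;0 0 0 -278 46 -18.2 -1;0 0 0 -278 46 -18.2 -1",
)

```text
time: 20.1
tool_pos: [501.8, 77.1, 46.8]
tcp_rot: [3.14, -0.0, 1.571]
contact_force: [-1.1, 0.3, -1.3]
grip_width: 23.3
```

Run:
```python
from h import *
o=get_obs();print(o["tool_pos"],o["grip_width"],o["contact_force"])
S=capture("scene");D=capture("side")
cv2.imwrite("pics/g7.png",np.hstack([crop(S["frame"],240,160,130,130,3),crop(D["frame"],240,160,130,130,3)]))
```

```text
[501.80219894  77.12463998  46.82921845] 23.323481765557293 [-1.06011495  0.29779052 -1.28598208]
```

View pics/g7.png

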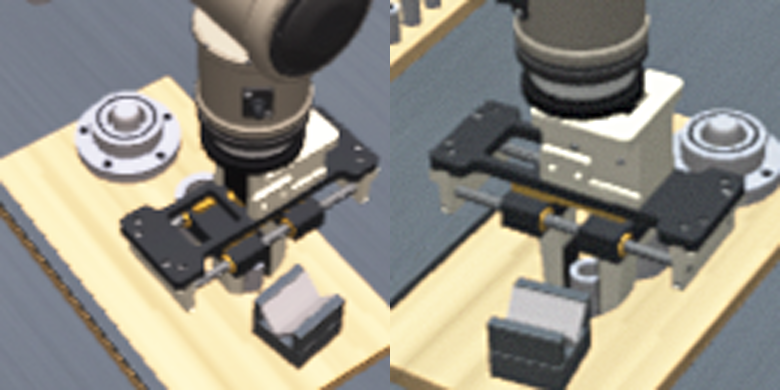

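The small socket is held between the large socket and the V-block, in line. I'll release it and go to the tall socket, turning the jaws to world y.

Request:
step_arm(
  increments="0 0 0 0 0 0.4 -1;0 0 0 0 0 0.4 1;0 0 0 0 0 0.4 1;0 0 0 0 0 0.4 1;0 0 0 0 0 0.4 1;0 0 0 0 0 -50 1;0 0 0 0 0 -110 1;0 0 0 0 0 -170 1;0 0 0.17 -50 -3 -200 1;0 0 0.35 -100 -6 -200 1;0 0 0.53 -150 -10 -200 1;0 0 0.71 -200 -13 -200 1;0 0 0.89 -250 -16 -200 1;0 0 1.07 -300 -19 -200 1;0 0 1.25 -350 -22 -200 1;0 0 1.43 -403 -26 -200 1;0 0 1.571 -403 -26 -200 1;0 0 1.571 -403 -26 -200 1;0 0 1.571 -403 -26 -200 1;0 0 1.571 -403 -26 -200 1",
)

```text
time: 22.7
tool_pos: [475.6, -325.3, 246.4]
tcp_rot: [3.142, -0.0, 0.002]
contact_force: [-0.0, -1.1, -0.5]
grip_width: 91.7
```

Run:
```python
from h import *
T=wpose();o=get_obs();print(T.round(3),o["joint_positions"].round(2));W=capture("wrist");cv2.imwrite("pics/w5.png",W["frame"][:,:,::-1])
S=capture("scene");D=capture("side")
cv2.imwrite("pics/g8.png",np.hstack([crop(S["frame"],230,160,130,130,3),crop(D["frame"],250,160,130,130,3)]))
g=cv2.cvtColor(W["frame"],cv2.COLOR_RGB2GRAY)
cs,_=cv2.findContours((g>170).astype(np.uint8),cv2.RETR_EXTERNAL,cv2.CHAIN_APPROX_NONE)
for k in cs:
    if cv2.contourArea(k)>40:
        (x,y),r=cv2.minEnclosingCircle(k)
        if y<330 and r<30:print((round(x,1),round(y,1)),round(r,1),wonz(W,T,(x,y),75).round(1))
```

```text
[[ 1.00000e+00  2.00000e-03  0.00000e+00  4.75628e+02]
 [ 2.00000e-03 -1.00000e+00 -0.00000e+00 -3.25290e+02]
 [ 0.00000e+00  0.00000e+00 -1.00000e+00  2.46422e+02]
 [ 0.00000e+00  0.00000e+00  0.00000e+00  1.00000e+00]] [-0.73  0.44  1.38  0.    1.32  0.84]
(320.5, 270.0) 17.6 [ 440.6 -327.5   75. ]
```

View pics/w5.png

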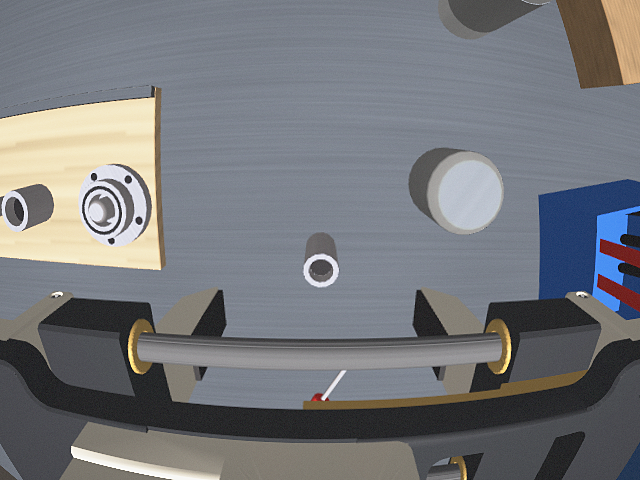

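View pics/g8.png

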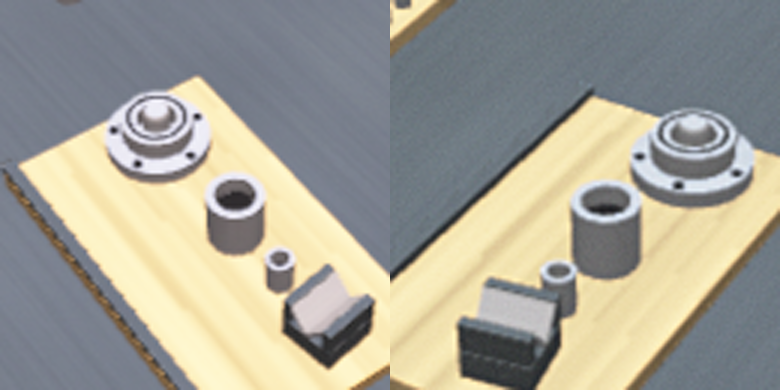

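The tall socket is at (320.5,270) in the wrist view, which puts it near (439.5,-326). I'll grasp it at TCP height 58.

Request:
step_arm(
  increments="0 0 0 -36.2 0 0 1;0 0 0 -36.2 0 50 1;0 0 0 -36.2 0 100 1;0 0 0 -36.2 0 145 1;0 0 0 -36.2 0 175 1;0 0 0 -36.2 0 188 1;0 0 0 -36.2 0 188 1;0 0 0 -36.2 0 188 1;0 0 0 -36.2 0 188 -1;0 0 0 -36.2 0 188 -1;0 0 0 -36.2 0 188 -1;0 0 0 -36.2 0 188 -1;0 0 0 -36.2 0 188 -1;0 0 0 -36.2 0 188 -1;0 0 0 -36.2 0 188 -1;0 0 0 -36.2 0 188 -1;0 0 0 -36.2 0 188 -1",
)

```text
time: 24.98
tool_pos: [439.2, -326.0, 58.2]
tcp_rot: [3.142, -0.0, -0.0]
contact_force: [-0.6, 0.2, -0.6]
grip_width: 31.7
```

Request:
step_arm(
  increments="0 0 0 0 0 -60 -1;0 0 0 0 0 -120 -1;0 0 0 18 -50 -120 -1;0 0 0 40 -110 -120 -1;0 0 0 62 -170 -120 -1;0 0 0 84 -230 -120 -1;0 0 0 106 -290 -120 -1;0 0 0 124.4 -340.6 -120 -1;0 0 0 124.4 -340.6 -120 -1;0 0 0 124.4 -340.6 -120 -1;0 0 0 124.4 -340.6 -80 -1;0 0 0 124.4 -340.6 -50 -1;0 0 0 124.4 -340.6 -30 -1;0 0 0 124.4 -340.6 -22 -1;0 0 0 124.4 -340.6 -19 -1;0 0 0 124.4 -340.6 -18.2 -1;0 0 0 124.4 -340.6 -18.2 -1",
)

```text
time: 27.1
tool_pos: [564.1, 14.5, 77.1]
tcp_rot: [3.141, -0.001, -0.0]
contact_force: [0.0, -0.6, -0.7]
grip_width: 31.5
```

Run:
```python
from h import *
o=get_obs();print(o["tool_pos"],o["grip_width"],o["contact_force"])
S=capture("scene");D=capture("side")
cv2.imwrite("pics/g9.png",np.hstack([crop(S["frame"],230,150,130,130,3),crop(D["frame"],250,140,130,130,3)]))
```

```text
[564.09768818  14.47587006  77.14940572] 31.52988973974838 [ 0.01583393 -0.56799284 -0.7069967 ]
```

View pics/g9.png

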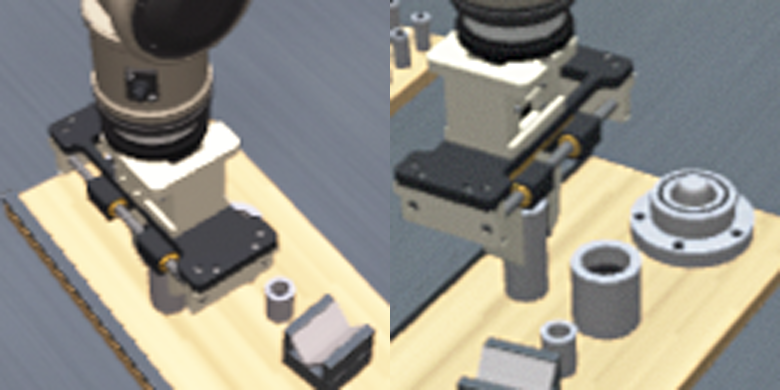

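The tall socket is upright behind the large one, within a millimetre of the board. I'll release it, rise and move clear to measure.

Request:
step_arm(
  increments="0 0 0 0 0 0.6 -1;0 0 0 0 0 0.6 -1;0 0 0 0 0 0.6 1;0 0 0 0 0 0.6 1;0 0 0 0 0 0.6 1;0 0 0 0 0 0.6 1;0 0 0 0 0 -40 1;0 0 0 0 0 -90 1;0 0 0 0 0 -150 1;0 0 0 -30 0 -200 1;0 0 0 -40 50 -240 1;0 0 0 -40 110 -240 1;0 0 0 -40 170 -240 1;0 0 0 -40 170 -240 1;0 0 0 -40 170 -240 1;0 0 0 -40 170 -240 1",
)

```text
time: 29.2
tool_pos: [523.7, -154.0, 316.5]
tcp_rot: [-3.141, -0.0, 0.002]
contact_force: [0.9, 0.0, 0.2]
grip_width: 92.0
```

Run:
```python
from h import *
T=wpose();print(T[:3,3].round(1))
S=capture("scene");D=capture("side");W=capture("wrist");cv2.imwrite("pics/w6.png",W["frame"][:,:,::-1])
cv2.imwrite("pics/g10.png",np.hstack([crop(S["frame"],230,160,130,130,3),crop(D["frame"],240,150,130,130,3)]))
```

```text
[ 523.7 -154.   316.5]
```

View pics/g10.png

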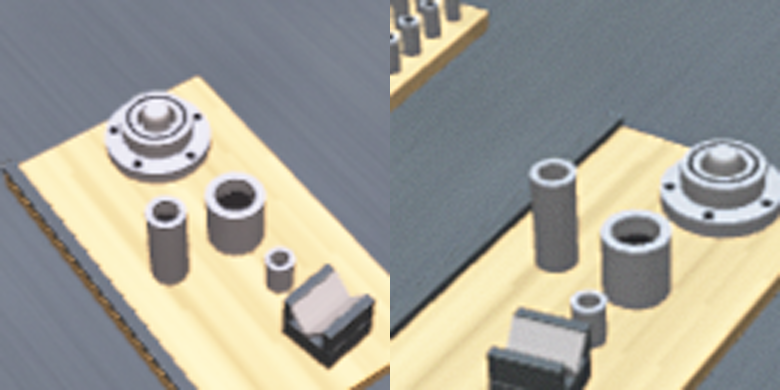

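View pics/w6.png

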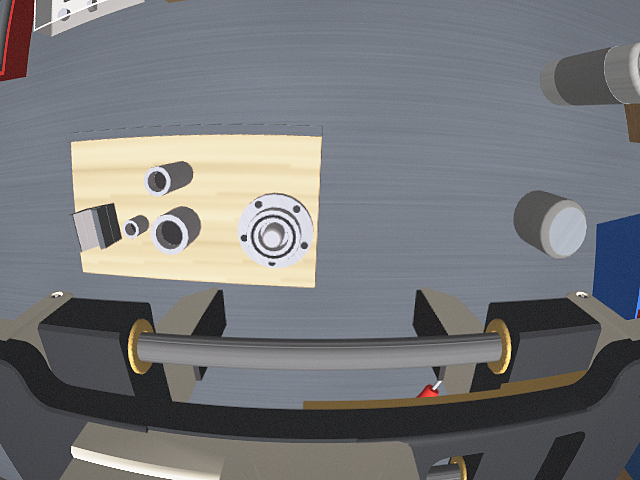

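All four parts stand upright in both fixed views. Rim centres in zoom pixels: large (236,196) scene, (636-390,235) side; tall (167,211) and (553-390,172); small (281,258) and (588-390,300). I'll convert those to board coordinates as a check.

Run:
```python
from h import *
S=capture("scene");D=capture("side");W=capture("wrist");T=wpose()
a=lambda x,y,z:onz(S,(230+x/3-.3,160+y/3-.3),z)[:2]
b=lambda x,y,z:onz(D,(240+(x-390)/3-.3,150+y/3-.3),z)[:2]
P={"spigot":(a(157,108,62),b(721,150,62),wonz(W,T,(273,237),62)[:2]),"bearing":(a(157,116,52),b(722,160,52),None),
"large":(a(236,196,68),b(636,235,68),wonz(W,T,(171,233),68)[:2]),"tall":(a(167,211,93),b(553,172,93),wonz(W,T,(158,182),93)[:2]),"small":(a(281,258,50),b(588,300,50),wonz(W,T,(133,229),50)[:2])}
ex=np.array([.999,-.0436]);ey=np.array([.0436,.999])
for i,n in enumerate(("scene","side","wrist")):
    o=P["spigot"][i]+120*ey
    for k,v in P.items():
        if v[i] is not None: d=v[i]-o;print(n,k,v[i].round(1),"board",(d@ex).round(1),(d@ey).round(1))
vs=[(111,207),(90,208)]
p=np.mean([wonz(W,T,q,63)[:2] for q in [(72,213),(113,203),(121,240),(83,252)]],0);print("vblock approx(wrist)",p)
```

```text
scene spigot [490.8 -99.3] board -0.0 -120.0
scene bearing [491.1 -99.8] board 0.3 -120.5
scene large [499.6  21.2] board 3.5 0.7
scene tall [562.4  17.6] board 66.5 -0.2
scene small [500.9  80.5] board 2.3 60.0
side spigot [ 492.6 -101.2] board -0.0 -120.0
side bearing [ 492.7 -103.4] board 0.2 -122.2
side large [494.8  22.8] board -3.3 4.0
side tall [561.4  15.8] board 63.6 -0.1
side small [500.6  78.1] board 0.2 59.4
wrist spigot [ 496.  -105.2] board -0.0 -120.0
wrist large [502.8  11.7] board 1.7 -2.9
wrist tall [564.1  10.8] board 63.0 -1.1
wrist small [503.6  71.3] board -0.1 56.6
vblock approx(wrist) [509.83293765 118.02581125]
```

```bash
python3 -c "
from plant import *
print(close_job())"
```

```text
the job is handed in; nothing more can be done
None
```

The kit is set out and the job is handed in, with about 29 s used of the 96 s allowed. No verdict was reported.

The bearing is on the hub flange with the spigot through its bore. The large socket is midway between hub and V-block, and the small one is halfway from there to the V-block. The tall one is about 65 mm behind the large socket, centre to centre, which leaves a gap of roughly 25 mm.

**Last checks:** These are board coordinates from the scene, side and wrist cameras, taking the hub spigot as the reference.

| Part | x (mm) | y (mm) |
|---|---|---|
| Large socket | -3 to +4 | -3 to +4 |
| Small socket | 0 to 2 | 57 to 60 |
| Tall socket | 63 to 67 | about -1 to 0 |

- **Bearing:** it was within about 2 mm of the spigot in the scene and side views; I did not measure it in the last wrist view. It looked flat, and all three sockets looked upright.
- **Gripper and spanner:** the gripper was open and clear of everything. I never touched the spanner; it was not in the last pictures I looked at.

**Disagreements:** the cameras differed by up to about 7 mm between them, but every reading is inside the limits. A rough wrist-camera estimate of the V-block came out about 20 mm short of where it should be. I set that aside because it was hand-picked near the image edge. I used the given 120 mm spacing instead, which an earlier wrist view had matched.

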